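# Sort the leaning things upright into the foyer sorter

## Robot

A 6-joint arm with a two-finger parallel gripper is mounted at the origin on the work surface. World frame = base frame: x ahead of the robot, y to its left, z up, the work surface at z = 0. Lengths are in m, angles in rad, forces in N, time in s.
With the tool pointing down it reaches from about 0.3 to 0.775 m from the base axis. Payload 14.6 kg.
Tool frame: the origin (TCP) lies midway between the tips of the shut fingers; the grasp point (between the pads) lies 19 mm behind it (grasp_offset is the distance from the TCP to the grasp point, in m); z points along the fingers, y is the line along which they close (so a half turn about z gives the same grasp; the last joint's range is limited). The gripper opens to 94 mm and grips with 3 to 60 N. Pads are 16 mm wide; open, the fingers measure 119 mm over their backs; the gripper's body (75 mm by 177 mm) begins 78 mm behind the grasp point.
Start: joints at [1.2, 0.3, 1.521, -0, 1.321, -0.067], TCP at [0.165, 0.525, 0.205] pointing down, gripper open.
Joint ranges: [-3.03, 3.03], [-0.79, 2.21], [0.23, 2.52], [-1.04, 4.18], [0, 3.07], [-2.55, 2.55]. Speed limits (rad/s): [2.22, 2.22, 2.57, 3.14, 3.14, 3.14].

## Interface

Orientations are given as [roll, pitch, yaw] about the fixed x, y, z axes, in that order (R = Rz(yaw) Ry(pitch) Rx(roll)).
In Python, from station import * gives the robot as it stands. The module is installed in compiled form; this text tells all that it offers.
- The arm moves only by the tool send_rows, never from a script. Its argument "rows" is a list of rows, each an object of numbers: "dx", "dy", "dz": the shift along the tool's x, y, z in mm; "roll": the turn about the tool's z in degrees; "jaw": the closure, from -1 (fully open) to 1 (shut). In form: [{"dx": .., "dy": .., "dz": .., "roll": .., "jaw": ..}, ...]. A call has 1 to 12 rows; each row shifts and turns the commanded pose from where the row before left it, along the tool's axes as they then stand; what a row does not reach is not made up. A row lasts 1/12 s, in which the tool goes at most 41.7 mm and 7.16 degrees, less where a joint would pass 70% of its speed; a pose out of reach is approached as far as the arm can. A call is refused whole if a number of a shift passes 41.7 or a number of a turn 7.16, either way. A call with a gripper value outside its range is refused whole. The fingers move at their own pace and stop on an object; "force" is the grip in N (left out, the last holds). Time passes only in rows, so rows that do not move let the fingers close. It gives the time, the measured TCP pose, the force, the opening and the grip force at its end, in the units of the state.
- get_obs(): the state, without advancing time (a new reading comes with each control period).
- camera(name): name is "side" or "top" or "wrist"; returns a dict with "frame" (420x560x3 uint8, red, green, blue), "z_map" (420x560 float32, m along the optical axis (not along the pixel's ray), 0 where there is no reading), "camera_matrix" (3x3 intrinsics, pixels), "rvec" (rotation vector, rad) and "tvec" (3), from world to camera coordinates, as OpenCV has them. Camera axes: x right, y down, z forward; pixel columns grow to the right and rows downward; lengths in m; the calibration is good to about 2 mm. A picture is of the moment at which its call begins.
- hand_in(): hands the job in; it is judged then, once.
The state is a dict: "time_s": time; "qpos": joint angles; "joint_vel": joint speeds; "tau": joint torques, N m; "ee_pos": TCP position; "eef_rot": TCP orientation; "force": force on the tool from outside, world axes, zero at the start; "moment": the same for the moment, N m; "grip_width": finger opening in m; "grip_force": force on a finger pad.
Only numpy, scipy, OpenCV 4.12 (cv2) and the standard library are available. Lean on these libraries where they do the work, as an engineer would, in place of code of your own. Each camera call takes 0.05 s, during which the arm holds its last target. There are 200 camera calls.

## Task

Tidy the shoe-rack ledge: take the sunglasses case, the flat tin and the picture frame off the slanted rest and stand each of them on its long edge in the slot of the bamboo sorter that fits its thickness (case in the wide slot, tin in the middle one, frame in the narrow one). Lower them in rather than dropping them, right down to the slot's floor, upright and not sticking out past the sorter's ends, and let go; do not shift or tip over the cup, the polish jar or the wallet.

Things in the scene. Friction and masses are not known exactly. Their poses are not given: they have to be found in the camera images.
- rest: Slanted bamboo rest, fixed: base 310 x 130 x 10 mm, origin at the centre of its underside. Three equal seats along its x at x = -45, 37, 119 mm (67 mm apart at right angles to the leaning faces). In each a thing leans, top towards the rest's -x, 0.61 rad (35 degrees) from vertical, its lower rear edge along y at z = 16 mm, its foot on a slanted board 42 mm deep.
- sorter: Bamboo sorter, fixed: 171 (x) x 200 (y) x 68 mm high, origin at the centre of its underside. Three upright slots running along its y, open at the top and both ends; floor 8 mm above the origin. Dividers stand 60 mm above the floor (26 mm thick, outer walls 10 mm), but only 12 mm in the middle 80 mm of their length, a notch for the fingers.
- slot_wide (a point): Centre of the floor of the wide slot, 43 mm across in the sorter's x (at sorter x = -54 mm, z = 8 mm); axes as the sorter's.
- slot_middle (a point): Centre of the floor of the middle slot, 33 mm across in the sorter's x (at sorter x = 10 mm, z = 8 mm); axes as the sorter's.
- slot_narrow (a point): Centre of the floor of the narrow slot, 23 mm across in the sorter's x (at sorter x = 64 mm, z = 8 mm); axes as the sorter's.
- case: Black plastic sunglasses case, 36 mm thick (x), 160 mm long (y), 80 mm high (z), about 0.12 kg. Frame: x through its thickness, rear to front, y along the long edge, z up its height; origin: middle of the lower rear long edge. Starts leaning on any one of the rest's seats, rear side down, up to 10 mm off the seat's middle in y. Smooth, flat, parallel faces.
- tin: Flat lidded metal tin, 26 mm thick (x), 115 mm long (y), 100 mm high (z), about 0.18 kg. Frame: x through its thickness, rear to front, y along the long edge, z up its height; origin: middle of the lower rear long edge. Starts leaning on any one of the rest's seats, rear side down, up to 10 mm off the seat's middle in y. Smooth, flat, parallel faces.
- frame: Dark wooden picture frame, 16 mm thick (x), 150 mm long (y), 120 mm high (z), about 0.17 kg. Frame: x through its thickness, rear to front, y along the long edge, z up its height; origin: middle of the lower rear long edge. Starts leaning on any one of the rest's seats, rear side down, up to 10 mm off the seat's middle in y. Smooth, flat, parallel faces.
- case_mid (a point): Centre of the sunglasses case; axes as the case's.
- tin_mid (a point): Centre of the flat tin; axes as the tin's.
- frame_mid (a point): Centre of the picture frame; axes as the frame's.
- cup: White ceramic cup, 74 mm across, 85 mm high, standing loose between rest and sorter; origin at the centre of its underside. Bystander.
- polish: Round shoe-polish jar, 60 mm across, 55 mm high, loose; origin at the centre of its underside. Bystander.
- wallet: Dark wallet lying flat, 100 x 85 x 18 mm, loose; origin at the centre of its underside. Bystander.
- seat_mid (a point): Middle of the corner line of the rest's middle seat (rest x = 37, z = 16 mm); axes as the rest's. Each seat has two slanted posts behind the thing (12 mm thick, 18 mm wide, at y = -47 and +47 mm, reaching 71 mm up its back); the 76 mm gap between them leaves room for a finger behind each thing.
Not all that is in view belongs to the job. Of the things like the frame, leave any that is red; of the rest the larger one is meant.

How it is judged:
By the outcome, as a careful person would: the job done as asked, in the order asked, and still so for the second after the job is handed in, with the robot touching nothing.
It also fails if it takes over 72 s, if anything falls off the work surface, if the arm or the gripper's body presses on something with over 40 N, if the wrist force passes 120 N, or if a joint passes its speed limit or range.

## Working session

There is one attempt and no reset: what is moved stays moved. The work goes in short steps, Python scripts to look and compute and a tool call to move; the robot and the scene stay as the last step left them, time stands still between calls to the robot, and variables do not carry over. Pictures are saved under pics/ and viewed, at most 10 in all, crops included, and the job is handed in when it is done.

Besides the shell and the picture viewer there is one more tool, called after "Call:" as name(argument=value, ...), one argument or row to a line, values as JSON. send_rows: Moves the arm, as the interface text tells. Its arguments: {"type":"object","properties":{"rows":{"type":"array"},"force":{"type":"number"}},"required":["rows"]}

```bash
mkdir -p pics; cat > h.py <<'E'
import numpy as np,cv2
from station import *
def cam(n):
    c=camera(n); R=cv2.Rodrigues(np.array(c["rvec"],float))[0]; t=np.array(c["tvec"],float).ravel()
    z=c["z_map"]; K=c["camera_matrix"]; h,w=z.shape; u,v=np.meshgrid(np.arange(w),np.arange(h))
    P=np.stack([(u-K[0,2])/K[0,0]*z,(v-K[1,2])/K[1,1]*z,z],-1)
    W=(P-t)@R; W[z==0]=np.nan
    return c["frame"],W
def save(n,f): cv2.imwrite(n,f[...,::-1])
E
python3 - <<'E'
from h import *
print(get_obs())
for n in("top","side"):
    f,W=cam(n); save(f"pics/{n}0.png",f); np.savez(f"{n}0.npz",f=f,W=W)
E
```

```text
{'time_s': 0.0, 'qpos': array([ 1.20042161e+00,  3.00505045e-01,  1.52160477e+00,  1.39351646e-05,
        1.32068644e+00, -6.66074940e-02]), 'joint_vel': array([ 0.00192307, -0.0010522 ,  0.00044805, -0.0012482 , -0.00118711,
        0.00087512]), 'tau': array([-2.75605358e-03, -5.31795931e+01, -3.52746928e+01,  7.07147084e-02,
        2.43282382e-02, -1.09408475e-04]), 'ee_pos': array([0.16441976, 0.52456597, 0.20485769]), 'eef_rot': array([-3.14039261e+00, -9.35773812e-05,  2.83782191e+00]), 'force': array([ 0.01063072,  0.9991727 , -0.88605773]), 'moment': array([-0.00552481, -0.00574737,  0.01230903]), 'grip_force': 0.0, 'grip_width': 0.09414006569833581}
```

View pics/top0.png

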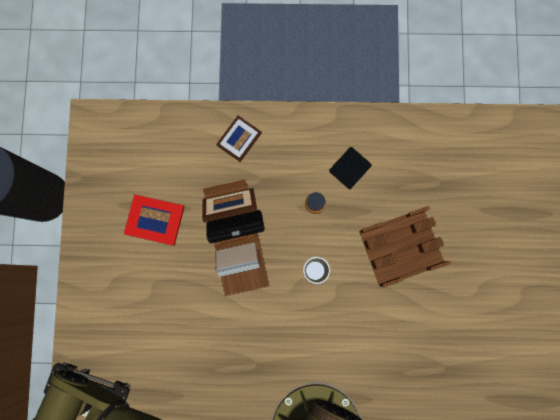

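View pics/side0.png

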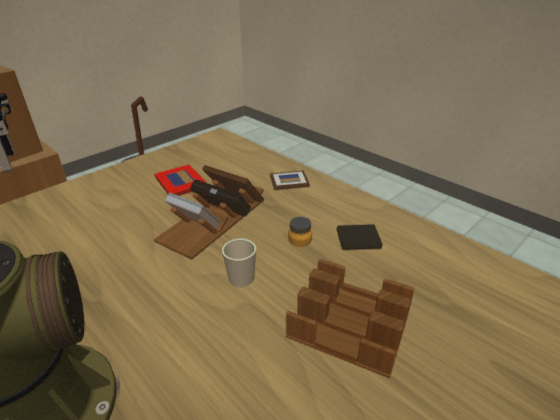

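The frame candidates are a brown frame leaning on the rest at top px (229,204), a small brown frame lying at (239,138), and a red frame at (154,220). The one on the rest fits, because it isn't red and looks like the larger of the other two. I'll confirm this in a crop and measure its size.

```bash
cat > m.py <<'E'
from h import *
d={n:np.load(n+"0.npz") for n in("top","side")}
f=d["top"]["f"]; c=f[110:310,110:290]; save("pics/crop0.png",cv2.resize(c,None,fx=3,fy=3,interpolation=cv2.INTER_CUBIC))
for n in d:
    W=d[n]["W"]
    print(n, "table z med",np.nanmedian(W[...,2]))
W=d["top"]["W"]
for nm,(u,v) in dict(frame=(229,204),small=(239,138),red=(154,220),case=(235,227),tin=(237,260),cup=(316,270),pol=(316,202),wal=(350,168),sort=(403,248),restbase=(243,283)).items(): print(nm,W[v,u].round(4))
def rect(M):
    p=W[M][:,:2]; r=cv2.minAreaRect((p*1000).astype(np.float32)); return len(p),np.round(r[0],1),np.round(r[1],1),round(r[2],1)
Z=W[...,2]; v,u=np.mgrid[:420,:560]
S=(u>345)&(u<460)&(v>200)&(v<295)
print("sorter top",rect(S&(abs(Z-.068)<.006)))
print("sorter all",rect(S&(Z>.005)))
R=(u>190)&(u<280)&(v>175)&(v<300)
print("rest low",rect(R&(Z>.005)&(Z<.016)))
print("small", rect((u>210)&(u<270)&(v>110)&(v<165)&(Z>.005)))
print("red", rect((u>115)&(u<190)&(v>190)&(v<250)&(Z>.005)))
E
python3 m.py
```

```text
top table z med -0.0019505669862032817
side table z med -0.0011691981441924616
frame [0.6171 0.2509 0.0895]
small [0.824  0.2351 0.0161]
red [0.5773 0.4758 0.0127]
case [0.5523 0.2313 0.1026]
tin [0.4631 0.224  0.0966]
cup [0.4406 0.0047 0.0089]
pol [0.6303 0.0088 0.0594]
wal [ 0.7378 -0.092   0.0184]
sort [ 0.5078 -0.2468  0.0007]
restbase [0.4005 0.2132 0.0077]
sorter top (1016, array([ 509.6, -240.5]), array([170.8, 200.6]), 19.9)
sorter all (4222, array([ 510.5, -244.4]), array([268. , 329.7]), 0.7)
rest low (1405, array([533.4, 241.7]), array([357.1, 258.8]), 0.9)
small (1260, array([828.6, 233.5]), array([162.7, 173.4]), 1.1)
red (2360, array([578.6, 482.6]), array([170.2, 219. ]), 0.9)
```

View pics/crop0.png

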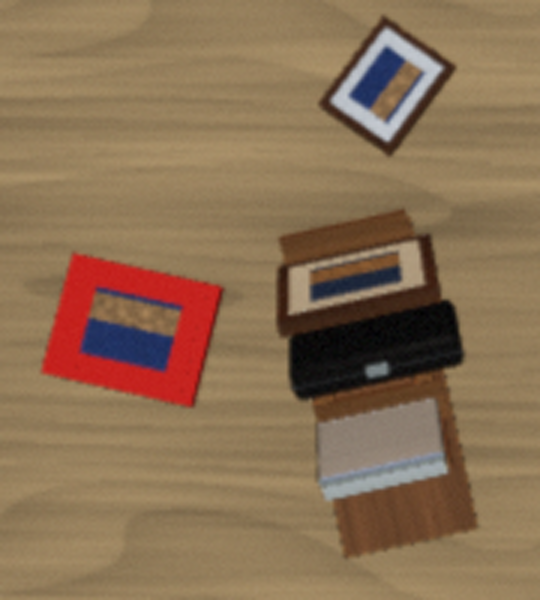

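The crop confirms it: the leaning frame at crop (355,285) is the larger, non-red one. The small lying frame is at (385,85) and the red one at (130,330). The tops lean towards the robot. Next I'll fit the rest and sorter poses.

```bash
cat > m2.py <<'E'
from h import *
W0=np.load("top0.npz")["W"].copy(); W0[...,2]+=.002; f=np.load("top0.npz")["f"].astype(int)
v,u=np.mgrid[:420,:560]
# sorter: profile of heights along its x
c=np.array([.5096,-.2405]);a=np.radians(19.9);ex=np.array([np.cos(a),np.sin(a)]);ey=np.array([-ex[1],ex[0]])
P=W0.reshape(-1,3);P=P[np.isfinite(P[:,2])]
q=np.c_[(P[:,:2]-c)@ex,(P[:,:2]-c)@ey,P[:,2]]*1000
m=(abs(q[:,0])<90)&(abs(q[:,1])>46)&(abs(q[:,1])<95)
s=q[m]
for lo in range(-88,88,8):
    k=s[(s[:,0]>=lo)&(s[:,0]<lo+8)]; print(lo,(k[:,2]>55).mean().round(2),end=" | ")
print()
# frame of the things: plane fits of the front faces
for nm,(u0,u1,v0,v1) in dict(frame=(210,250,193,213),case=(212,258,217,236),tin=(220,256,247,264)).items():
    p=W0[v0:v1,u0:u1].reshape(-1,3)*1000; p=p[p[:,2]>30]
    best=None; rng=np.random.default_rng(0)
    for _ in range(300):
        t=p[rng.choice(len(p),3,False)]; n=np.cross(t[1]-t[0],t[2]-t[0]); 
        if np.linalg.norm(n)<100: continue
        n/=np.linalg.norm(n); k=abs((p-t[0])@n)<2
        if best is None or k.sum()>best.sum(): best=k
    g=p[best]; mu=g.mean(0); n=np.linalg.svd(g-mu,full_matrices=False)[2][2]; n*=np.sign(n[2])
    print(nm,len(g),len(p),"n",n.round(3),"lean",np.degrees(np.arcsin(n[2])).round(1),"yaw",np.degrees(np.arctan2(n[1],n[0])).round(1),"d",(mu@n).round(1))
# rest base
R=(u>185)&(u<285)&(v>170)&(v<305)&(W0[...,2]>.006)&(f[...,0]-f[...,2]>25)&(f[...,0]<150)
R=cv2.morphologyEx(R.astype(np.uint8),cv2.MORPH_OPEN,np.ones((3,3)))>0
p=W0[R]*1000; p=p[p[:,2]<15]
r=cv2.minAreaRect(p[:,:2].astype(np.float32)); print("rest",len(p),r)
E
python3 m2.py
```

```text
-88 0.98 | -80 0.48 | -72 0.0 | -64 0.0 | -56 0.0 | -48 0.0 | -40 0.06 | -32 1.0 | -24 1.0 | -16 1.0 | -8 0.23 | 0 0.0 | 8 0.0 | 16 0.0 | 24 0.68 | 32 1.0 | 40 1.0 | 48 0.67 | 56 0.0 | 64 0.0 | 72 0.48 | 80 0.95 | 
frame 561 768 n [0.802 0.189 0.567] lean 34.6 yaw 13.3 d 593.8
case 370 860 n [0.798 0.186 0.573] lean 34.9 yaw 13.1 d 543.4
tin 451 603 n [0.795 0.19  0.576] lean 35.1 yaw 13.4 d 466.1
rest 750 ((533.2086791992188, 239.87808227539062), (318.8689880371094, 130.35643005371094), 13.794350624084473)
```

```bash
cat >> h.py <<'E'
RC=np.array([531.5,239.5]);RA=13.3; SC=np.array([509.6,-240.5]);SA=19.9
def w2l(p,c,a):
    r=np.radians(a);e=np.array([np.cos(r),np.sin(r)]);q=np.asarray(p)[...,:2]-c
    return np.stack([q@e,q@np.array([-e[1],e[0]])],-1)
def l2w(l,c,a):
    r=np.radians(a);return c+np.array([[np.cos(r),-np.sin(r)],[np.sin(r),np.cos(r)]])@np.array(l,float)
def go(l,z,fr):  # remaining move to local (x,y) mm, z mm, in tool axes
    c,a=(RC,RA) if fr=="rest" else (SC,SA)
    o=get_obs(); p=o["ee_pos"]*1000; R=cv2.Rodrigues(np.zeros(3))[0]
    from scipy.spatial.transform import Rotation as Ro
    R=Ro.from_euler("xyz",o["eef_rot"]).as_matrix(); t=np.r_[l2w(l,c,a),z]
    d=R.T@(t-p); roll=-((a+90-np.degrees(o["eef_rot"][2])+90)%180-90)
    print("t",round(o["time_s"],2),"local now",w2l(p,c,a).round(1),"z",p[2].round(1),"move",d.round(1),"roll",round(roll,2),"w",(o["grip_width"]*1000).round(1),"gf",round(o["grip_force"],1),"F",o["force"].round(1),"rpy",np.degrees(o["eef_rot"]).round(2))
E
python3 - <<'E'
from h import *
W=np.load("top0.npz")["W"]*1000; W[...,2]+=2
P=W.reshape(-1,3);P=P[np.isfinite(P[:,2])]
L=w2l(P,RC,RA); z=P[:,2]; s=np.sin(np.radians(35));c=np.cos(np.radians(35))
for nm,sx,th,h in(("frame",119,16,120),("case",37,36,80),("tin",-45,26,100)):
    dx=L[:,0]-sx; dz=z-16; n=dx*c+dz*s; up=-dx*s+dz*c
    m=(abs(n-th)<5)&(up>20)&(up<h+8)&(abs(L[:,1])<110)
    y=L[m,1]; u=up[m]
    ys=[(y[(u>a)&(u<a+10)].min().round(1),y[(u>a)&(u<a+10)].max().round(1)) for a in range(int(h)-40,h-5,10)]
    print(nm,m.sum(),"n",np.median(n[m]).round(1),"y",ys,"up max",np.percentile(u,99).round(1))
go([119-48.5,0],205,"rest")
E
```

```text
frame 953 n 15.7 y [(np.float64(-79.2), np.float64(68.5)), (np.float64(-80.2), np.float64(68.4)), (np.float64(-80.0), np.float64(68.0)), (np.float64(-79.5), np.float64(67.1))] up max 126.2
case 647 n 35.0 y [(np.float64(-84.9), np.float64(68.8)), (np.float64(-86.7), np.float64(68.3)), (np.float64(-88.9), np.float64(69.1)), (np.float64(-85.9), np.float64(68.7))] up max 85.3
tin 718 n 25.1 y [(np.float64(-52.8), np.float64(59.4)), (np.float64(-52.0), np.float64(59.8)), (np.float64(-54.0), np.float64(59.9)), (np.float64(-53.8), np.float64(59.6))] up max 106.4Traceback (most recent call last):
  File "<stdin>", line 11, in <module>
  File "h.py", line 22, in go
    print("t",round(o["time_s"],2),"local now",w2l(p,c,a).round(1),"z",p[2].round(1),"move",d.round(1),"roll",round(roll,2),"w",(o["grip_width"]*1000).round(1),"gf",round(o["grip_force"],1),"F",o["force"].round(1),"rpy",np.degrees(o["eef_rot"]).round(2))
                                                                                                                                ^^^^^^^^^^^^^^^^^^^^^^^^^^^^
AttributeError: 'float' object has no attribute 'round'
```

```bash
sed -i 's/(o\["grip_width"\]\*1000).round(1)/round(float(o["grip_width"])*1000,1)/; s/round(o\["grip_force"\],1)/round(float(o["grip_force"]),1)/' h.py
python3 -c "
from h import *
go([119-48.5,-5.7],205,'rest')"
```

```text
t 0.1 local now [-291.6  361.9] z 204.9 move [-4.990e+02 -1.312e+02  1.000e-01] roll 59.29 w 93.9 gf 0.0 F [ 0.1  0.2 -0.5] rpy [-179.94   -0.    162.59]
```

Call:
send_rows(
  rows=[
    {"roll": 6.6,"jaw": -1},
    {"roll": 6.6},
    {"roll": 6.6},
    {"roll": 6.6},
    {"roll": 6.6},
    {"roll": 6.6},
    {"roll": 6.6},
    {"roll": 6.6},
    {"roll": 6.5},
    {},
  ],
)

```text
invalid input at $.rows[0]: expected keys dx, dy, dz, roll, jaw
```

```bash
python3 -c "
from h import *
go([119-48.5,-5.7],205,'rest')"
```

```text
t 0.1 local now [-291.6  361.9] z 204.9 move [-4.990e+02 -1.312e+02  1.000e-01] roll 59.29 w 93.9 gf 0.0 F [ 0.1  0.2 -0.5] rpy [-179.94   -0.    162.59]
```

Call:
send_rows(
  rows=[
    {"dx": 0,"dy": 0,"dz": 0,"roll": 6.6,"jaw": -0.2},
    {"dx": 0,"dy": 0,"dz": 0,"roll": 6.6,"jaw": -0.2},
    {"dx": 0,"dy": 0,"dz": 0,"roll": 6.6,"jaw": -0.2},
    {"dx": 0,"dy": 0,"dz": 0,"roll": 6.6,"jaw": -0.2},
    {"dx": 0,"dy": 0,"dz": 0,"roll": 6.6,"jaw": -0.2},
    {"dx": 0,"dy": 0,"dz": 0,"roll": 6.6,"jaw": -0.2},
    {"dx": 0,"dy": 0,"dz": 0,"roll": 6.6,"jaw": -0.2},
    {"dx": 0,"dy": 0,"dz": 0,"roll": 6.6,"jaw": -0.2},
    {"dx": 0,"dy": 0,"dz": 0,"roll": 6.5,"jaw": -0.2},
  ],
)

```text
time_s: 0.85
ee_pos: [0.1645, 0.5246, 0.2051]
eef_rot: [-3.141, 0.001, 1.797]
force: [0.2, 0.3, -0.6]
grip_width: 0.0565
grip_force: 0.0
```

Call:
send_rows(
  rows=[
    {"dx": -26,"dy": 25,"dz": 0,"roll": 0,"jaw": -0.2},
    {"dx": -26,"dy": 25,"dz": 0,"roll": 0,"jaw": -0.2},
    {"dx": -26,"dy": 25,"dz": 0,"roll": 0,"jaw": -0.2},
    {"dx": -26,"dy": 25,"dz": 0,"roll": 0,"jaw": -0.2},
    {"dx": -26,"dy": 25,"dz": 0,"roll": 0,"jaw": -0.2},
    {"dx": -26,"dy": 25,"dz": 0,"roll": 0,"jaw": -0.2},
    {"dx": -26,"dy": 25,"dz": 0,"roll": 0,"jaw": -0.2},
    {"dx": -26,"dy": 25,"dz": 0,"roll": 0,"jaw": -0.2},
    {"dx": -26,"dy": 25,"dz": 0,"roll": 0,"jaw": -0.2},
    {"dx": -26,"dy": 25,"dz": 0,"roll": 0,"jaw": -0.2},
    {"dx": -26,"dy": 25,"dz": 0,"roll": 0,"jaw": -0.2},
    {"dx": -26,"dy": 25,"dz": 0,"roll": 0,"jaw": -0.2},
  ],
)

```text
time_s: 1.85
ee_pos: [0.5295, 0.2888, 0.2051]
eef_rot: [-3.141, 0.0, 1.803]
force: [0.0, 1.0, 0.4]
grip_width: 0.0564
grip_force: 0.0
```

```bash
python3 -c "
from h import *
go([119-48.5,-5.7],205,'rest')
f,W=cam('wrist'); save('pics/w1.png',f); np.savez('w1.npz',f=f,W=W)"
```

```text
t 1.85 local now [ 9.4 48.5] z 205.1 move [-54.2  61.2   0.1] roll -0.01 w 56.4 gf 0.0 F [0.  1.  0.4] rpy [-179.97    0.    103.29]
```

View pics/w1.png

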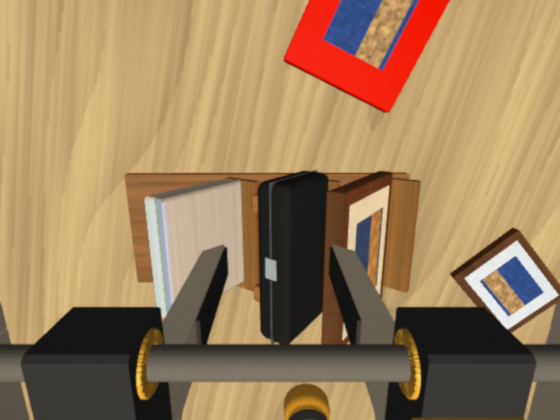

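The wrist view shows the rest with tin (left, ~195,240), case (~290,250) and frame (~365,250), with the tops towards the left. I'll use its depth to check the seat offsets.

```bash
python3 - <<'E'
from h import *
W=np.load("w1.npz")["W"]*1000
P=W.reshape(-1,3);P=P[np.isfinite(P[:,2])]
L=w2l(P,RC,RA); z=P[:,2]; s=np.sin(np.radians(35));c=np.cos(np.radians(35))
b=(abs(L[:,1])<60)&(L[:,0]<-80)&(L[:,0]>-150);print("base z",np.median(z[b]).round(1), "base y edge",np.percentile(L[(z>6)&(z<14)&(L[:,0]<-90)&(L[:,0]>-140)&(abs(L[:,1])<90),1],99), "x end", np.percentile(L[(z>6)&(z<14)&(abs(L[:,1])<60),0],[.5,99.5]))
for nm,sx,th,h in(("frame",119,16,120),("case",37,36,80),("tin",-45,26,100)):
    dx=L[:,0]-sx; dz=z-16; n=dx*c+dz*s; up=-dx*s+dz*c; yy=abs(L[:,1])<50
    m=yy&(abs(n-th)<4)&(up>25)&(up<h-5); k=yy&(abs(up-h)<9)&(n>3)&(n<th-3)
    t=yy&(z>50)&(abs(n-th/2)<th/2+4)&(up>h-25)&(up<h+10)
    print(nm,m.sum(),"n",np.median(n[m]).round(1),k.sum(),"top up",np.median(up[k]).round(1),"min x,max z",np.percentile(dx[t],1).round(1),np.percentile(z[t],99).round(1), "y", np.percentile(L[(abs(n-th)<4)&(up>25)&(up<h-5)&(abs(L[:,1])<100),1],[.5,99.5]).round(1))
E
```

```text
base z 101.1 base y edge 61.494475126170045 x end [-156.40597218  325.8691453 ]
frame 2234 n 14.5 779 top up 121.1 min x,max z -70.4 123.0 y [-76.1  66.8]
case 2710 n 33.8 3081 top up 80.7 min x,max z -44.6 99.2 y [-86.6  64.1]
tin 3627 n 23.6 1741 top up 100.9 min x,max z -57.2 111.7 y [-51.1  58.7]
```

Call:
send_rows(
  rows=[
    {"dx": -27,"dy": 31,"dz": 0,"roll": 0,"jaw": -0.2},
    {"dx": -27,"dy": 31,"dz": 0,"roll": 0,"jaw": -0.2},
    {"dx": 0,"dy": 0,"dz": 0,"roll": 0,"jaw": -0.2},
    {"dx": 0,"dy": 0,"dz": 30,"roll": 0,"jaw": -0.2},
    {"dx": 0,"dy": 0,"dz": 30,"roll": 0,"jaw": -0.2},
    {"dx": 0,"dy": 0,"dz": 20,"roll": 0,"jaw": -0.2},
    {"dx": 0,"dy": 0,"dz": 15,"roll": 0,"jaw": -0.2},
    {"dx": 0,"dy": 0,"dz": 10,"roll": 0,"jaw": -0.2},
    {"dx": 0,"dy": 0,"dz": 6,"roll": 0,"jaw": -0.2},
    {"dx": 0,"dy": 0,"dz": 0,"roll": 0,"jaw": -0.2},
  ],
)

```text
time_s: 2.73
ee_pos: [0.6006, 0.2518, 0.0935]
eef_rot: [-3.14, 0.0, 1.803]
force: [0.4, 0.4, -0.9]
grip_width: 0.0566
grip_force: 0.0
```

```bash
python3 -c "
from h import *
go([71,-5.7],94,'rest')"
```

```text
t 2.73 local now [70.  -3.9] z 93.5 move [-1.8  1.  -0.5] roll 0.0 w 56.6 gf 0.0 F [ 0.4  0.4 -0.9] rpy [-1.7991e+02  1.0000e-02  1.0330e+02]
```

Call:
send_rows(
  rows=[
    {"dx": -2,"dy": 1,"dz": 0,"roll": 0,"jaw": -0.1},
    {"dx": 0,"dy": 0,"dz": 0,"roll": 0,"jaw": 0.0},
    {"dx": 0,"dy": 0,"dz": 0,"roll": 0,"jaw": 0.1},
    {"dx": 0,"dy": 0,"dz": 0,"roll": 0,"jaw": 0.15},
    {"dx": 0,"dy": 0,"dz": 0,"roll": 0,"jaw": 0.2},
    {"dx": 0,"dy": 0,"dz": 0,"roll": 0,"jaw": 0.25},
    {"dx": 0,"dy": 0,"dz": 0,"roll": 0,"jaw": 0.25},
  ],
  force=15,
)

```text
time_s: 3.32
ee_pos: [0.6024, 0.2502, 0.0946]
eef_rot: [3.142, 0.0, 1.803]
force: [-0.7, -0.0, 0.7]
grip_width: 0.0356
grip_force: 0.9
```

Call:
send_rows(
  rows=[
    {"dx": 0,"dy": 0,"dz": 0,"roll": 0,"jaw": 0.3},
    {"dx": 0,"dy": 0,"dz": 0,"roll": 0,"jaw": 0.35},
    {"dx": 0,"dy": 0,"dz": 0,"roll": 0,"jaw": 0.4},
    {"dx": 0,"dy": 0,"dz": 0,"roll": 0,"jaw": 0.4},
  ],
)

```text
time_s: 3.65
ee_pos: [0.6029, 0.2503, 0.095]
eef_rot: [3.14, -0.0, 1.803]
force: [-0.6, 0.0, 4.2]
grip_width: 0.0324
grip_force: 13.9
```

```bash
python3 -c "
from h import *
go([71,-5.7],94,'rest')
f,W=cam('side'); save('pics/s1.png',cv2.resize(f[120:290,130:330],None,fx=3,fy=3))"
```

```text
t 3.65 local now [71.9 -5.9] z 95.0 move [ 0.2 -0.9  1. ] roll -0.01 w 32.4 gf 13.9 F [-0.6  0.   4.2] rpy [ 1.7992e+02 -1.0000e-02  1.0329e+02]
```

View pics/s1.png

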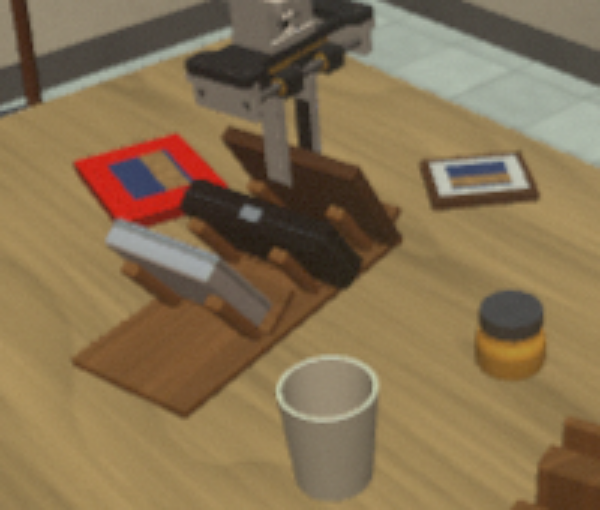

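The frame at (300,185) has been tilted part-way up between the fingers, and nothing else has moved. I'll lift gently while closing.

Call:
send_rows(
  rows=[
    {"dx": 0,"dy": 0,"dz": -3,"roll": 0,"jaw": 0.5},
    {"dx": 0,"dy": 0,"dz": -3,"roll": 0,"jaw": 0.6},
    {"dx": 0,"dy": 0,"dz": -4,"roll": 0,"jaw": 1},
    {"dx": 0,"dy": 0,"dz": -4,"roll": 0,"jaw": 1},
    {"dx": 0,"dy": 0,"dz": -4,"roll": 0,"jaw": 1},
  ],
  force=20,
)

```text
time_s: 4.12
ee_pos: [0.6025, 0.2501, 0.1129]
eef_rot: [3.141, 0.0, 1.803]
force: [4.9, 1.6, -1.4]
grip_width: 0.0277
grip_force: 18.2
```

Call:
send_rows(
  rows=[
    {"dx": 0,"dy": 0,"dz": -4,"roll": 0,"jaw": 1},
    {"dx": 0,"dy": 0,"dz": -4,"roll": 0,"jaw": 1},
    {"dx": 0,"dy": 0,"dz": -4,"roll": 0,"jaw": 1},
    {"dx": 0,"dy": 0,"dz": 0,"roll": 0,"jaw": 1},
  ],
)

```text
time_s: 4.45
ee_pos: [0.6027, 0.2503, 0.1256]
eef_rot: [3.14, -0.0, 1.803]
force: [2.6, 0.1, 3.5]
grip_width: 0.0251
grip_force: 18.7
```

Call:
send_rows(
  rows=[
    {"dx": 0,"dy": 0,"dz": 0,"roll": 0,"jaw": 1},
    {"dx": 0,"dy": 0,"dz": 0,"roll": 0,"jaw": 1},
    {"dx": 0,"dy": 0,"dz": 0,"roll": 0,"jaw": 1},
    {"dx": 0,"dy": 0,"dz": 0,"roll": 0,"jaw": 1},
  ],
  force=45,
)

```text
time_s: 4.78
ee_pos: [0.6032, 0.2504, 0.1256]
eef_rot: [3.139, -0.0, 1.803]
force: [5.2, 0.7, 5.5]
grip_width: 0.0241
grip_force: 41.4
```

```bash
python3 -c "
from h import *
go([71,-5.7],94,'rest')
f,W=cam('side'); save('pics/s2.png',cv2.resize(f[90:290,130:330],None,fx=3,fy=3))"
```

```text
t 4.78 local now [72.3 -5.9] z 125.6 move [ 0.2 -1.4 31.6] roll -0.01 w 24.1 gf 41.4 F [5.2 0.7 5.5] rpy [ 1.7983e+02 -1.0000e-02  1.0329e+02]
```

View pics/s2.png

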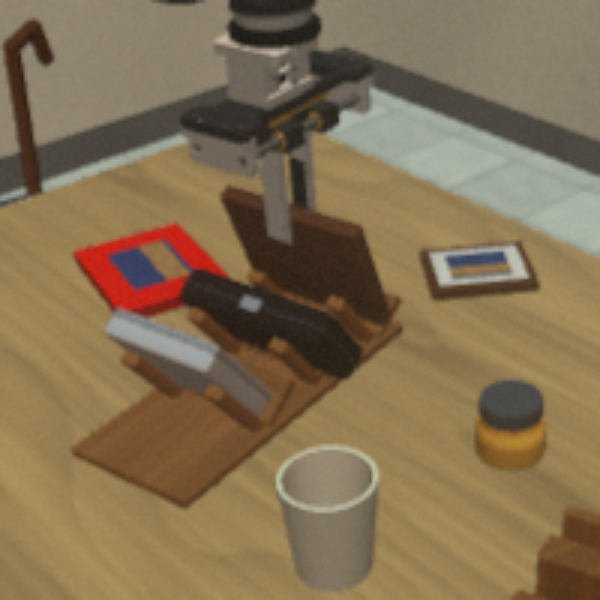

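The frame at (305,260) is lifted and nearly upright, but its foot is held by its own posts. I'll move it up and forward to free it.

Call:
send_rows(
  rows=[
    {"dx": 0,"dy": 3,"dz": -2,"roll": 0,"jaw": 1},
    {"dx": 0,"dy": 3,"dz": -3,"roll": 0,"jaw": 1},
    {"dx": 0,"dy": 3,"dz": -4,"roll": 0,"jaw": 1},
    {"dx": 0,"dy": 3,"dz": -5,"roll": 0,"jaw": 1},
    {"dx": 0,"dy": 3,"dz": -5,"roll": 0,"jaw": 1},
    {"dx": 0,"dy": 0,"dz": -5,"roll": 0,"jaw": 1},
    {"dx": 0,"dy": 0,"dz": 0,"roll": 0,"jaw": 1},
  ],
  force=25,
)

```text
time_s: 5.42
ee_pos: [0.6174, 0.2537, 0.1498]
eef_rot: [3.14, -0.0, 1.803]
force: [2.3, -0.8, 4.6]
grip_width: 0.0174
grip_force: 24.5
```

Call:
send_rows(
  rows=[
    {"dx": 0,"dy": 0,"dz": -5,"roll": 0,"jaw": 1},
    {"dx": 0,"dy": 0,"dz": -5,"roll": 0,"jaw": 1},
    {"dx": 0,"dy": 0,"dz": -5,"roll": 0,"jaw": 1},
    {"dx": 0,"dy": 0,"dz": 0,"roll": 0,"jaw": 1},
  ],
  force=40,
)

```text
time_s: 5.75
ee_pos: [0.6167, 0.2536, 0.1644]
eef_rot: [-3.141, -0.0, 1.803]
force: [-0.0, -0.4, -1.3]
grip_width: 0.0156
grip_force: 39.9
```

Call:
send_rows(
  rows=[
    {"dx": 0,"dy": 0,"dz": -10,"roll": 0,"jaw": 1},
    {"dx": 0,"dy": 0,"dz": -20,"roll": 0,"jaw": 1},
    {"dx": 0,"dy": 0,"dz": -20,"roll": -2.2,"jaw": 1},
    {"dx": 0,"dy": 0,"dz": -10,"roll": -2.2,"jaw": 1},
    {"dx": 0,"dy": 0,"dz": 0,"roll": -2.2,"jaw": 1},
    {"dx": 0,"dy": 0,"dz": 0,"roll": 0,"jaw": 1},
  ],
)

```text
time_s: 6.25
ee_pos: [0.6169, 0.2536, 0.2244]
eef_rot: [3.141, -0.0, 1.92]
force: [-0.2, -0.2, -2.9]
grip_width: 0.0159
grip_force: 39.9
```

```bash
python3 -c "
from h import *
go([64,0],225,'sort')"
```

```text
t 6.25 local now [269.  428.1] z 224.4 move [-427.7 -205.8   -0.6] roll 0.1 w 15.9 gf 39.9 F [-0.2 -0.2 -2.9] rpy [179.98  -0.   110.  ]
```

Call:
send_rows(
  rows=[
    {"dx": -15,"dy": -7,"dz": 0,"roll": 0,"jaw": 1},
    {"dx": -30,"dy": -14.5,"dz": 0,"roll": 0,"jaw": 1},
    {"dx": -30,"dy": -14.5,"dz": 0,"roll": 0,"jaw": 1},
    {"dx": -30,"dy": -14.5,"dz": 0,"roll": 0,"jaw": 1},
    {"dx": -30,"dy": -14.5,"dz": 0,"roll": 0,"jaw": 1},
    {"dx": -30,"dy": -14.5,"dz": 0,"roll": 0,"jaw": 1},
    {"dx": -30,"dy": -14.5,"dz": 0,"roll": 0,"jaw": 1},
    {"dx": -30,"dy": -14.5,"dz": 0,"roll": 0,"jaw": 1},
    {"dx": -30,"dy": -14.5,"dz": 0,"roll": 0,"jaw": 1},
    {"dx": -30,"dy": -14.5,"dz": 0,"roll": 0,"jaw": 1},
    {"dx": -30,"dy": -14.5,"dz": 0,"roll": 0,"jaw": 1},
    {"dx": -30,"dy": -14.5,"dz": 0,"roll": 0,"jaw": 1},
  ],
)

```text
time_s: 7.25
ee_pos: [0.577, -0.1289, 0.2232]
eef_rot: [-3.14, -0.001, 1.917]
force: [0.7, 0.0, -2.0]
grip_width: 0.0158
grip_force: 39.9
```

Call:
send_rows(
  rows=[
    {"dx": -30,"dy": -14.5,"dz": 0,"roll": 0,"jaw": 1},
    {"dx": -25,"dy": -12,"dz": 0,"roll": 0,"jaw": 1},
    {"dx": -18,"dy": -8,"dz": 0,"roll": 0,"jaw": 1},
    {"dx": -9,"dy": -5,"dz": 0,"roll": 0,"jaw": 1},
    {"dx": 0,"dy": 0,"dz": 0,"roll": 0,"jaw": 1},
    {"dx": 0,"dy": 0,"dz": 0,"roll": 0,"jaw": 1},
  ],
)

```text
time_s: 7.75
ee_pos: [0.5685, -0.2174, 0.2232]
eef_rot: [-3.141, -0.001, 1.917]
force: [-0.2, 0.6, -1.7]
grip_width: 0.0156
grip_force: 39.9
```

```bash
python3 - <<'E'
from h import *
go([64,0],225,'sort')
for n in ("side","top"):
    f,W=cam(n); np.savez(n+'3.npz',f=f,W=W); W=W*1000
    if n=="side": save('pics/s3.png',f)
    L=w2l(W,SC,SA); z=W[...,2]
    m=(abs(L[...,0]-64)<25)&(abs(L[...,1])<100)&(z>95)&(z<225)
    for lo in range(95,225,20):
        k=m&(z>lo)&(z<=lo+20); 
        if k.sum()>5: print(n,lo,k.sum(),"x",np.percentile(L[k,0],[3,50,97]).round(1),"y",np.percentile(L[k,1],[1,99]).round(1))
    print("zmin",np.percentile(z[m],1) if m.any() else None)
E
```

```text
t 7.75 local now [63.2  1.7] z 223.2 move [-1.7  0.8 -1.8] roll -0.05 w 15.6 gf 39.9 F [-0.2  0.6 -1.7] rpy [-1.7997e+02 -5.0000e-02  1.0985e+02]
side 115 181 x [52.4 54.4 56.5] y [-73.1  73. ]
side 135 661 x [52.2 54.2 56.2] y [-72.9  74.6]
side 155 684 x [52.2 54.1 56.3] y [-73.2  74. ]
side 175 720 x [52.2 53.9 55.9] y [-73.2  74. ]
side 195 746 x [52.1 54.  55.9] y [-73.1  73.9]
side 215 373 x [51.8 53.6 55.7] y [-73.6  74.2]
zmin 130.52274501743193
top 135 11 x [57.3 64.1 71.9] y [57.7 77.9]
top 155 11 x [57.2 64.3 71.9] y [32.7 78. ]
top 175 12 x [57.1 61.9 70.3] y [52.7 78. ]
top 195 10 x [57.  62.4 71.4] y [39.2 77.7]
top 215 6 x [57.  62.4 70.3] y [47.1 77.6]
zmin 129.33442226414664
```

View pics/s3.png

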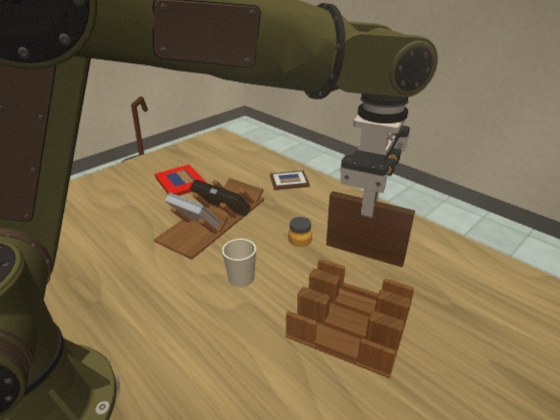

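The frame hangs upright at side (368,228), with its bottom at about z=130, above the sorter. I'll cross-check the sorter's pose in the side view.

```bash
python3 - <<'E'
from h import *
for n in("side0","top0","side3"):
    W=np.load(n+".npz")["W"]*1000; L=w2l(W,SC,SA); z=W[...,2]
    m=(abs(L[...,0])<100)&(abs(L[...,1])<120)&(z>60)&(z<75)
    p=L[m]; r=cv2.minAreaRect(p.astype(np.float32)); print(n,m.sum(),np.round(r[0],1),np.round(r[1],1),round(r[2],2),"ztop",np.percentile(z[m],[50,95]).round(1))
    for s in(1,-1):
      m2=m&(s*L[...,1]>48)&(s*L[...,1]<96)&(abs(z-np.median(z[m]))<4)
      h=np.histogram(L[m2,0],np.arange(-90,91,2))[0]; on=h>h.max()*.3
      e=np.flatnonzero(np.diff(np.r_[0,on,0].astype(int))); print("  edges",s,(e*2-90))
E
```

```text
side0 2226 [-3.9 -1.8] [172.1 199.7] 0.12 ztop [66.3 68.4]
  edges 1 [-90 -80 -36 -22 -20 -14  22  30  32  46  72  76  78  80]
  edges -1 [-90 -80 -38 -20 -18 -12  22  46  72  76]
top0 1088 [ 0.1 -0.2] [201.  170.9] 89.97 ztop [67.2 72.3]
  edges 1 [-86 -76 -32  -6  26  52  76  86]
  edges -1 [-86 -74 -32  -6  26  54  76  86]
side3 2218 [-4.3 -2.1] [173.8 199.3] 0.01 ztop [66.3 68.5]
  edges 1 [-90 -80 -36 -14  22  46  72  78]
  edges -1 [-90 -80 -36 -12  22  46  72  78]
```

Call:
send_rows(
  rows=[
    {"dx": -2.5,"dy": -1.2,"dz": 0,"roll": 0,"jaw": 1},
    {"dx": 0,"dy": 0,"dz": 20,"roll": 0,"jaw": 1},
    {"dx": 0,"dy": 0,"dz": 25,"roll": 0,"jaw": 1},
    {"dx": 0,"dy": 0,"dz": 15,"roll": 0,"jaw": 1},
    {"dx": 0,"dy": 0,"dz": 8,"roll": 0,"jaw": 1},
    {"dx": 0,"dy": 0,"dz": 8,"roll": 0,"jaw": 1},
    {"dx": 0,"dy": 0,"dz": 0,"roll": 0,"jaw": 1},
  ],
)

```text
time_s: 8.43
ee_pos: [0.5682, -0.2203, 0.1465]
eef_rot: [-3.141, -0.001, 1.919]
force: [-0.6, -0.2, -2.1]
grip_width: 0.0157
grip_force: 39.9
```

Call:
send_rows(
  rows=[
    {"dx": 0,"dy": 0,"dz": 10,"roll": 0,"jaw": 1},
    {"dx": 0,"dy": 0,"dz": 10,"roll": 0,"jaw": 1},
    {"dx": 0,"dy": 0,"dz": 8,"roll": 0,"jaw": 1},
    {"dx": 0,"dy": 0,"dz": 6,"roll": 0,"jaw": 1},
    {"dx": 0,"dy": 0,"dz": 4,"roll": 0,"jaw": 1},
    {"dx": 0,"dy": 0,"dz": 0,"roll": 0,"jaw": 1},
  ],
)

```text
time_s: 8.93
ee_pos: [0.568, -0.2207, 0.1084]
eef_rot: [-3.141, -0.001, 1.918]
force: [-0.5, -0.1, -3.4]
grip_width: 0.0158
grip_force: 39.9
```

Inside the slot with no side force. The bottom is now at about z=15, so I'll lower the last bit slowly.

Call:
send_rows(
  rows=[
    {"dx": 0,"dy": 0,"dz": 2,"roll": 0,"jaw": 1},
    {"dx": 0,"dy": 0,"dz": 2,"roll": 0,"jaw": 1},
    {"dx": 0,"dy": 0,"dz": 1,"roll": 0,"jaw": 1},
    {"dx": 0,"dy": 0,"dz": 1,"roll": 0,"jaw": 1},
    {"dx": 0,"dy": 0,"dz": 0,"roll": 0,"jaw": 1},
  ],
)

```text
time_s: 9.35
ee_pos: [0.5683, -0.2208, 0.1034]
eef_rot: [3.142, 0.0, 1.918]
force: [-0.1, 0.7, -1.9]
grip_width: 0.0158
grip_force: 39.9
```

Call:
send_rows(
  rows=[
    {"dx": 0,"dy": 0,"dz": 0.7,"roll": 0,"jaw": 1},
    {"dx": 0,"dy": 0,"dz": 0.7,"roll": 0,"jaw": 1},
    {"dx": 0,"dy": 0,"dz": 0.6,"roll": 0,"jaw": 1},
    {"dx": 0,"dy": 0,"dz": 0,"roll": 0,"jaw": 1},
  ],
)

```text
time_s: 9.68
ee_pos: [0.5686, -0.2208, 0.1019]
eef_rot: [3.141, 0.0, 1.918]
force: [-0.6, 2.2, 2.8]
grip_width: 0.0156
grip_force: 40.0
```

Call:
send_rows(
  rows=[
    {"dx": 0,"dy": 0,"dz": 0.5,"roll": 0,"jaw": 1},
    {"dx": 0,"dy": 0,"dz": 0.5,"roll": 0,"jaw": 1},
    {"dx": 0,"dy": 0,"dz": 0,"roll": 0,"jaw": 1},
  ],
)

```text
time_s: 9.93
ee_pos: [0.5688, -0.2207, 0.1018]
eef_rot: [3.14, 0.001, 1.918]
force: [-2.5, 4.5, 10.9]
grip_width: 0.0158
grip_force: 40.0
```

Call:
send_rows(
  rows=[
    {"dx": 0,"dy": 0,"dz": 0,"roll": 0,"jaw": 0.6},
    {"dx": 0,"dy": 0,"dz": 0,"roll": 0,"jaw": 0.45},
    {"dx": 0,"dy": 0,"dz": 0,"roll": 0,"jaw": 0.4},
    {"dx": 0,"dy": 0,"dz": 0,"roll": 0,"jaw": 0.4},
    {"dx": 0,"dy": 0,"dz": -10,"roll": 0,"jaw": 0.4},
    {"dx": 0,"dy": 0,"dz": -25,"roll": 0,"jaw": 0.4},
    {"dx": 0,"dy": 0,"dz": -30,"roll": 0,"jaw": 0.0},
    {"dx": 0,"dy": 0,"dz": -30,"roll": 2.2,"jaw": -0.4},
    {"dx": 0,"dy": 0,"dz": -15,"roll": 2.2,"jaw": -0.6},
    {"dx": 0,"dy": 0,"dz": 0,"roll": 2.2,"jaw": -0.6},
  ],
)

```text
time_s: 10.77
ee_pos: [0.5694, -0.2213, 0.2156]
eef_rot: [3.136, 0.004, 1.801]
force: [-1.1, -0.6, -0.5]
grip_width: 0.0512
grip_force: 0.0
```

```bash
python3 - <<'E'
from h import *
f,W=cam("side"); W*=1000; L=w2l(W,SC,SA)-[-4.1,-2]; z=W[...,2]
m=(abs(L[...,0]-64)<20)&(abs(L[...,1])<100)&(z>80)&(z<135)
for lo in(80,95,110): k=m&(z>lo)&(z<=lo+15); print(k.sum(),np.median(L[k,0]).round(1),np.percentile(L[k,1],[1,99]).round(1))
print("top z",np.percentile(z[m],99).round(1))
go([37-10,-10],212,"rest")
E
```

```text
428 57.3 [-74.3  73.2]
463 57.1 [-74.4  72.6]
475 57.3 [-74.5  72.2]
top z 128.6
t 10.82 local now [ -69.5 -456.9] z 213.4 move [447.3  94.3   0.6] roll -0.28 w 55.5 gf 0.0 F [ 0.4 -0.5 -0.2] rpy [1.7981e+02 1.4000e-01 1.0302e+02]
```

Call:
send_rows(
  rows=[
    {"dx": 16,"dy": 3,"dz": 0,"roll": 0.2,"jaw": -0.6},
    {"dx": 34,"dy": 7,"dz": 0,"roll": -0.5,"jaw": -0.6},
    {"dx": 34,"dy": 7,"dz": 0,"roll": 0,"jaw": -0.6},
    {"dx": 34,"dy": 7,"dz": 0,"roll": 0,"jaw": -0.6},
    {"dx": 34,"dy": 7,"dz": 0,"roll": 0,"jaw": -0.6},
    {"dx": 34,"dy": 7,"dz": 0,"roll": 0,"jaw": -0.6},
    {"dx": 34,"dy": 7,"dz": 0,"roll": 0,"jaw": -0.6},
    {"dx": 34,"dy": 7,"dz": 0,"roll": 0,"jaw": -0.6},
    {"dx": 34,"dy": 7,"dz": 0,"roll": 0,"jaw": -0.6},
    {"dx": 34,"dy": 7,"dz": 0,"roll": 0,"jaw": -0.6},
    {"dx": 34,"dy": 7,"dz": 0,"roll": 0,"jaw": -0.6},
    {"dx": 34,"dy": 7,"dz": 0,"roll": 0,"jaw": -0.6},
  ],
)

```text
time_s: 11.82
ee_pos: [0.5543, 0.1787, 0.2106]
eef_rot: [-3.141, 0.0, 1.809]
force: [0.1, 0.1, 0.2]
grip_width: 0.0754
grip_force: 0.0
```

Call:
send_rows(
  rows=[
    {"dx": 30,"dy": 5,"dz": 0,"roll": 0,"jaw": -0.6},
    {"dx": 20,"dy": 3,"dz": 0,"roll": 0,"jaw": -0.6},
    {"dx": 6,"dy": 1,"dz": 0,"roll": 0,"jaw": -0.6},
    {"dx": 0,"dy": 0,"dz": 0,"roll": 0,"jaw": -0.6},
    {"dx": 0,"dy": 0,"dz": 0,"roll": 0,"jaw": -0.6},
  ],
)

```text
time_s: 12.23
ee_pos: [0.5504, 0.233, 0.2104]
eef_rot: [-3.141, 0.0, 1.808]
force: [-0.5, -0.3, 0.8]
grip_width: 0.0749
grip_force: 0.0
```

```bash
python3 -c "
from h import *
go([22.5,-9],58,'rest')
W=cam('wrist')[1]*1000
L=w2l(W,RC,RA);z=W[...,2]
m=(abs(L[...,1]+45)<30)&(z>60)&(z<110)&(L[...,0]>-35)&(L[...,0]<60)
print('case top: min x',np.percentile(L[m,0],2)-37,'zmax',np.percentile(z[m],98))
"
```

```text
t 12.23 local now [ 16.9 -10.7] z 210.4 move [  1.7   5.7 152.3] roll 0.32 w 74.9 gf 0.0 F [-0.5 -0.3  0.8] rpy [-1.7997e+02  2.0000e-02  1.0362e+02]
case top: min x -46.61620371754807 zmax 98.69007799336778
```

Case top corner is at -46.6 as expected. Descending around it.

Call:
send_rows(
  rows=[
    {"dx": 1.7,"dy": 5.5,"dz": 0,"roll": 0.3,"jaw": -0.6},
    {"dx": 0,"dy": 0,"dz": 20,"roll": 0,"jaw": -0.6},
    {"dx": 0,"dy": 0,"dz": 30,"roll": 0,"jaw": -0.6},
    {"dx": 0,"dy": 0,"dz": 30,"roll": 0,"jaw": -0.6},
    {"dx": 0,"dy": 0,"dz": 20,"roll": 0,"jaw": -0.6},
    {"dx": 0,"dy": 0,"dz": 8,"roll": 0,"jaw": -0.6},
    {"dx": 0,"dy": 0,"dz": 0,"roll": 0,"jaw": -0.6},
  ],
)

```text
time_s: 12.87
ee_pos: [0.5551, 0.2356, 0.1009]
eef_rot: [-3.139, 0.0, 1.802]
force: [-0.2, -0.4, 0.3]
grip_width: 0.0753
grip_force: 0.0
```

Call:
send_rows(
  rows=[
    {"dx": 0,"dy": 0,"dz": 10,"roll": 0,"jaw": -0.6},
    {"dx": 0,"dy": 0,"dz": 12,"roll": 0,"jaw": -0.6},
    {"dx": 0,"dy": 0,"dz": 12,"roll": 0,"jaw": -0.6},
    {"dx": 0,"dy": 0,"dz": 10,"roll": 0,"jaw": -0.6},
    {"dx": 0,"dy": 0,"dz": 0,"roll": 0,"jaw": -0.6},
  ],
)

```text
time_s: 13.28
ee_pos: [0.5543, 0.2362, 0.056]
eef_rot: [-3.138, 0.0, 1.803]
force: [-0.4, 0.3, 0.1]
grip_width: 0.0751
grip_force: 0.0
```

```bash
python3 -c "
from h import *
go([22.5,-9],58,'rest')
"
```

```text
t 13.28 local now [21.5 -8.4] z 56.0 move [-0.6  1.  -2. ] roll -0.0 w 75.1 gf 0.0 F [-0.4  0.3  0.1] rpy [-1.7981e+02  2.0000e-02  1.0330e+02]
```

Call:
send_rows(
  rows=[
    {"dx": 0,"dy": 0,"dz": 0,"roll": 0,"jaw": -0.5},
    {"dx": 0,"dy": 0,"dz": 0,"roll": 0,"jaw": -0.4},
    {"dx": 0,"dy": 0,"dz": 0,"roll": 0,"jaw": -0.3},
    {"dx": 0,"dy": 0,"dz": 0,"roll": 0,"jaw": -0.2},
    {"dx": 0,"dy": 0,"dz": 0,"roll": 0,"jaw": -0.15},
    {"dx": 0,"dy": 0,"dz": 0,"roll": 0,"jaw": -0.15},
  ],
  force=15,
)

```text
time_s: 13.78
ee_pos: [0.5521, 0.2359, 0.059]
eef_rot: [-3.133, 0.001, 1.803]
force: [-28.7, -9.1, 18.7]
grip_width: 0.0596
grip_force: 15.0
```

Call:
send_rows(
  rows=[
    {"dx": 0,"dy": 0.5,"dz": -2,"roll": 0,"jaw": 0},
    {"dx": 0,"dy": 1,"dz": -3,"roll": 0,"jaw": 0.1},
    {"dx": 0,"dy": 2,"dz": -3,"roll": 0,"jaw": 0.4},
    {"dx": 0,"dy": 2,"dz": -4,"roll": 0,"jaw": 1},
    {"dx": 0,"dy": 2,"dz": -4,"roll": 0,"jaw": 1},
    {"dx": 0,"dy": 2,"dz": -4,"roll": 0,"jaw": 1},
  ],
  force=20,
)

```text
time_s: 14.28
ee_pos: [0.5653, 0.2391, 0.08]
eef_rot: [3.139, -0.0, 1.803]
force: [2.4, -0.2, -0.7]
grip_width: 0.0394
grip_force: 19.1
```

Call:
send_rows(
  rows=[
    {"dx": 0,"dy": 2,"dz": -4,"roll": 0,"jaw": 1},
    {"dx": 0,"dy": 2,"dz": -5,"roll": 0,"jaw": 1},
    {"dx": 0,"dy": 0,"dz": -5,"roll": 0,"jaw": 1},
    {"dx": 0,"dy": 0,"dz": -5,"roll": 0,"jaw": 1},
    {"dx": 0,"dy": 0,"dz": -5,"roll": 0,"jaw": 1},
    {"dx": 0,"dy": 0,"dz": 0,"roll": 0,"jaw": 1},
  ],
  force=30,
)

```text
time_s: 14.78
ee_pos: [0.5688, 0.2398, 0.1036]
eef_rot: [3.14, -0.0, 1.803]
force: [-0.3, -0.3, -0.9]
grip_width: 0.0363
grip_force: 29.4
```

Call:
send_rows(
  rows=[
    {"dx": 0,"dy": 0,"dz": -8,"roll": 0,"jaw": 1},
    {"dx": 0,"dy": 0,"dz": -15,"roll": 0,"jaw": 1},
    {"dx": 0,"dy": 0,"dz": -20,"roll": 0,"jaw": 1},
    {"dx": 0,"dy": 0,"dz": -25,"roll": 0,"jaw": 1},
    {"dx": 0,"dy": 0,"dz": -15,"roll": 0,"jaw": 1},
    {"dx": 0,"dy": 0,"dz": -5,"roll": 0,"jaw": 1},
    {"dx": 0,"dy": 0,"dz": 0,"roll": -3.3,"jaw": 1},
    {"dx": 0,"dy": 0,"dz": 0,"roll": -3.3,"jaw": 1},
  ],
)

```text
time_s: 15.45
ee_pos: [0.5683, 0.2396, 0.1903]
eef_rot: [-3.141, 0.0, 1.92]
force: [-0.9, -0.3, -1.6]
grip_width: 0.0367
grip_force: 29.4
```

```bash
python3 -c "
from h import *
go([-56,-1],200,'sort')
f,W=cam('side'); save('pics/s4.png',cv2.resize(f[60:320,130:420],None,fx=2,fy=2))"
```

```text
t 15.45 local now [218.6 431.5] z 190.3 move [-431.8 -275.6   -9.6] roll 0.13 w 36.7 gf 29.4 F [-0.9 -0.3 -1.6] rpy [-179.98    0.    110.03]
```

View pics/s4.png

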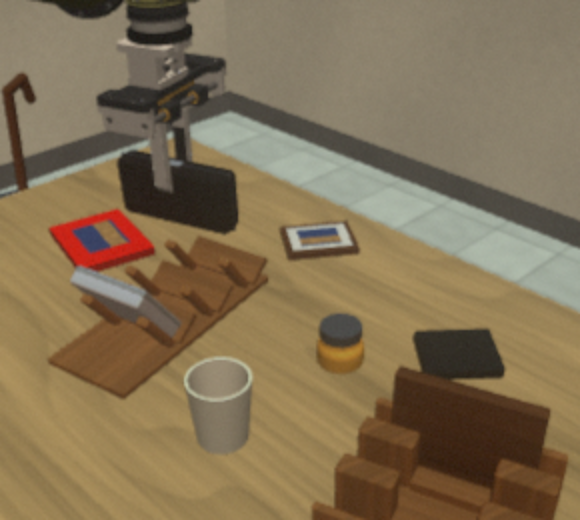

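The case at (180,190) hangs upright in the gripper. The frame stands in the narrow slot (470,425), and the cup, jar and wallet haven't moved.

Call:
send_rows(
  rows=[
    {"dx": -12,"dy": -8,"dz": -10,"roll": 0,"jaw": 1},
    {"dx": -28,"dy": -18,"dz": -10,"roll": 0,"jaw": 1},
    {"dx": -30,"dy": -19,"dz": 0,"roll": 0,"jaw": 1},
    {"dx": -30,"dy": -19,"dz": 0,"roll": 0,"jaw": 1},
    {"dx": -30,"dy": -19,"dz": 0,"roll": 0,"jaw": 1},
    {"dx": -30,"dy": -19,"dz": 0,"roll": 0,"jaw": 1},
    {"dx": -30,"dy": -19,"dz": 0,"roll": 0,"jaw": 1},
    {"dx": -30,"dy": -19,"dz": 0,"roll": 0,"jaw": 1},
    {"dx": -30,"dy": -19,"dz": 0,"roll": 0,"jaw": 1},
    {"dx": -30,"dy": -19,"dz": 0,"roll": 0,"jaw": 1},
    {"dx": -30,"dy": -19,"dz": 0,"roll": 0,"jaw": 1},
    {"dx": -30,"dy": -19,"dz": 0,"roll": 0,"jaw": 1},
  ],
)

```text
time_s: 16.5
ee_pos: [0.4801, -0.155, 0.21]
eef_rot: [-3.141, -0.001, 1.917]
force: [-0.1, 0.7, -1.1]
grip_width: 0.0362
grip_force: 29.7
```

Call:
send_rows(
  rows=[
    {"dx": -30,"dy": -19,"dz": 0,"roll": 0,"jaw": 1},
    {"dx": -30,"dy": -19,"dz": 0,"roll": 0,"jaw": 1},
    {"dx": -21,"dy": -15,"dz": 0,"roll": 0,"jaw": 1},
    {"dx": -10,"dy": -7,"dz": 0,"roll": 0,"jaw": 1},
    {"dx": 0,"dy": 0,"dz": 0,"roll": 0,"jaw": 1},
    {"dx": 0,"dy": 0,"dz": 0,"roll": 0,"jaw": 1},
  ],
)

```text
time_s: 17.0
ee_pos: [0.4555, -0.2592, 0.21]
eef_rot: [-3.141, -0.001, 1.917]
force: [0.5, 0.0, -1.1]
grip_width: 0.0364
grip_force: 29.7
```

```bash
cat > hang.py <<'E'
from h import *
import sys
x0,th,tz=map(float,sys.argv[1:4])
go([x0-2,-1],tz,'sort')
for n,off in (("side",[-4.2,-2]),("top",[0,0])):
    f,W=cam(n); W=W*1000; L=w2l(W,SC,SA)-off; z=W[...,2]
    m=(abs(L[...,0]-x0)<th/2+12)&(abs(L[...,1])<110)&(z>132)&(z<tz+25)
    for lo in range(132,240,20):
        k=m&(z>lo)&(z<=lo+20)
        if k.sum()>8: print(n,lo,k.sum(),"x",np.percentile(L[k,0],[3,50,97]).round(1),"y",np.percentile(L[k,1],[1,99]).round(1))
    if m.any(): print("zmin,max",np.percentile(z[m],[.5,99.5]).round(1))
E
python3 hang.py -54 36 210
```

```text
t 17.0 local now [-57.2   0.9] z 210.0 move [-1.9  1.2  0. ] roll -0.09 w 36.4 gf 29.7 F [ 0.5  0.  -1.1] rpy [-1.7998e+02 -5.0000e-02  1.0981e+02]
side 152 374 x [-72.3 -70.3 -67.2] y [-78.4  75.9]
side 172 885 x [-72.7 -71.1 -68.3] y [-78.4  76.2]
side 192 892 x [-73.3 -71.7 -68. ] y [-78.6  76. ]
side 212 918 x [-76.1 -72.2 -67.8] y [-78.7  77.9]
side 232 189 x [-80.1 -71.3 -56.4] y [-77.9  77.4]
zmin,max [161.3 234.8]
top 172 39 x [-64.9 -39.2 -35.8] y [10.7 80.9]
top 192 38 x [-67.8 -39.5 -36.5] y [11.3 80.9]
top 212 50 x [-70.6 -44.  -37.2] y [14.1 80.9]
top 232 42 x [-73.  -43.1 -38.4] y [19.  80.1]
zmin,max [167.1 234.9]
```

Call:
send_rows(
  rows=[
    {"dx": 0,"dy": -1.5,"dz": 15,"roll": 0,"jaw": 1},
    {"dx": 0,"dy": 0,"dz": 25,"roll": 0,"jaw": 1},
    {"dx": 0,"dy": 0,"dz": 25,"roll": 0,"jaw": 1},
    {"dx": 0,"dy": 0,"dz": 15,"roll": 0,"jaw": 1},
    {"dx": 0,"dy": 0,"dz": 10,"roll": 0,"jaw": 1},
    {"dx": 0,"dy": 0,"dz": 8,"roll": 0,"jaw": 1},
    {"dx": 0,"dy": 0,"dz": 0,"roll": 0,"jaw": 1},
  ],
)

```text
time_s: 17.68
ee_pos: [0.4542, -0.2592, 0.1115]
eef_rot: [-3.141, -0.001, 1.919]
force: [-0.6, 0.4, -1.7]
grip_width: 0.0363
grip_force: 29.7
```

Call:
send_rows(
  rows=[
    {"dx": 0,"dy": 0,"dz": 10,"roll": 0,"jaw": 1},
    {"dx": 0,"dy": 0,"dz": 10,"roll": 0,"jaw": 1},
    {"dx": 0,"dy": 0,"dz": 10,"roll": 0,"jaw": 1},
    {"dx": 0,"dy": 0,"dz": 8,"roll": 0,"jaw": 1},
    {"dx": 0,"dy": 0,"dz": 5,"roll": 0,"jaw": 1},
    {"dx": 0,"dy": 0,"dz": 3,"roll": 0,"jaw": 1},
    {"dx": 0,"dy": 0,"dz": 0,"roll": 0,"jaw": 1},
  ],
)

```text
time_s: 18.27
ee_pos: [0.4541, -0.2599, 0.0658]
eef_rot: [-3.141, -0.001, 1.918]
force: [0.9, 0.0, -2.4]
grip_width: 0.0361
grip_force: 29.7
```

Call:
send_rows(
  rows=[
    {"dx": 0,"dy": 0,"dz": 1,"roll": 0,"jaw": 1},
    {"dx": 0,"dy": 0,"dz": 1,"roll": 0,"jaw": 1},
    {"dx": 0,"dy": 0,"dz": 0,"roll": 0,"jaw": 1},
  ],
)

```text
time_s: 18.52
ee_pos: [0.4543, -0.2601, 0.0646]
eef_rot: [3.141, 0.0, 1.918]
force: [0.6, -0.2, -0.8]
grip_width: 0.0363
grip_force: 29.7
```

Call:
send_rows(
  rows=[
    {"dx": 0,"dy": 0,"dz": 1,"roll": 0,"jaw": 1},
    {"dx": 0,"dy": 0,"dz": 1,"roll": 0,"jaw": 1},
    {"dx": 0,"dy": 0,"dz": 1,"roll": 0,"jaw": 1},
    {"dx": 0,"dy": 0,"dz": 0,"roll": 0,"jaw": 1},
  ],
)

```text
time_s: 18.85
ee_pos: [0.4542, -0.26, 0.0613]
eef_rot: [-3.142, -0.0, 1.918]
force: [0.8, 0.2, -2.4]
grip_width: 0.0365
grip_force: 29.7
```

Call:
send_rows(
  rows=[
    {"dx": 0,"dy": 0,"dz": 0.7,"roll": 0,"jaw": 1},
    {"dx": 0,"dy": 0,"dz": 0.7,"roll": 0,"jaw": 1},
    {"dx": 0,"dy": 0,"dz": 0.6,"roll": 0,"jaw": 1},
    {"dx": 0,"dy": 0,"dz": 0,"roll": 0,"jaw": 1},
  ],
)

```text
time_s: 19.18
ee_pos: [0.4543, -0.26, 0.0594]
eef_rot: [3.141, 0.0, 1.918]
force: [1.6, 0.6, -1.0]
grip_width: 0.0366
grip_force: 29.7
```

Call:
send_rows(
  rows=[
    {"dx": 0,"dy": 0,"dz": 0.7,"roll": 0,"jaw": 1},
    {"dx": 0,"dy": 0,"dz": 0.7,"roll": 0,"jaw": 1},
    {"dx": 0,"dy": 0,"dz": 0.6,"roll": 0,"jaw": 1},
    {"dx": 0,"dy": 0,"dz": 0,"roll": 0,"jaw": 1},
  ],
)

```text
time_s: 19.52
ee_pos: [0.455, -0.2602, 0.0582]
eef_rot: [3.14, 0.001, 1.918]
force: [2.8, 4.1, 6.1]
grip_width: 0.036
grip_force: 30.0
```

```bash
python3 - <<'E'
from h import *
f,W=cam("side"); W*=1000; L=w2l(W,SC,SA)-[-4.2,-2]; z=W[...,2]
m=(abs(L[...,0]+54)<22)&(abs(L[...,1])<100)&(abs(L[...,1])>25)&(z>70)&(z<100)
print("top z",np.percentile(z[m],[50,90,99]).round(1), get_obs()["force"])
E
```

```text
top z [85.5 88.1 89.2] [2.53133983 2.39048713 6.2850765 ]
```

Call:
send_rows(
  rows=[
    {"dx": 0,"dy": 0,"dz": 0,"roll": 0,"jaw": 0.1},
    {"dx": 0,"dy": 0,"dz": 0,"roll": 0,"jaw": 0},
    {"dx": 0,"dy": 0,"dz": 0,"roll": 0,"jaw": -0.05},
    {"dx": 0,"dy": 0,"dz": 0,"roll": 0,"jaw": -0.05},
    {"dx": 0,"dy": 0,"dz": -10,"roll": 0,"jaw": -0.05},
    {"dx": 0,"dy": 0,"dz": -25,"roll": 0,"jaw": -0.05},
    {"dx": 0,"dy": 0,"dz": -30,"roll": 0,"jaw": -0.2},
    {"dx": 0,"dy": 0,"dz": -30,"roll": 2.2,"jaw": -0.4},
    {"dx": 0,"dy": 0,"dz": -30,"roll": 2.2,"jaw": -0.4},
    {"dx": 0,"dy": 0,"dz": -20,"roll": 2.2,"jaw": -0.4},
    {"dx": 0,"dy": 0,"dz": 0,"roll": 0,"jaw": -0.4},
    {"dx": 0,"dy": 0,"dz": 0,"roll": 0,"jaw": -0.4},
  ],
)

```text
time_s: 20.57
ee_pos: [0.4544, -0.2602, 0.2037]
eef_rot: [3.14, 0.002, 1.803]
force: [1.1, 0.2, -0.3]
grip_width: 0.0658
grip_force: 0.0
```

```bash
python3 - <<'E'
from h import *
f,W=cam("side"); W*=1000; L=w2l(W,SC,SA)-[-4.2,-2]; z=W[...,2]
m=(abs(L[...,0]+54)<25)&(abs(L[...,1])<100)&(z>72)&(z<100)
print("top z",np.percentile(z[m],[50,90,99]).round(1),"y",np.percentile(L[m,1],[1,99]).round(1))
for lo in(30,45,60): 
    k=(z>lo)&(z<lo+15)&(abs(L[...,1])<30)&(abs(L[...,0]+72)<8); print(np.median(L[k,0]).round(1))
go([-76,3],205,"rest")
E
```

```text
top z [86.2 88.  89.2] y [-77.9  76.4]
-72.8
-72.7
-72.8
t 20.62 local now [-190.3 -468.2] z 202.4 move [471.1 114.6  -2.6] roll 0.03 w 65.6 gf 0.0 F [-0.4 -0.9 -0.1] rpy [-180.     -0.    103.33]
```

Call:
send_rows(
  rows=[
    {"dx": 17,"dy": 4,"dz": 0,"roll": 0,"jaw": -0.4},
    {"dx": 34,"dy": 8.3,"dz": 0,"roll": 0,"jaw": -0.4},
    {"dx": 34,"dy": 8.3,"dz": 0,"roll": 0,"jaw": -0.4},
    {"dx": 34,"dy": 8.3,"dz": 0,"roll": 0,"jaw": -0.4},
    {"dx": 34,"dy": 8.3,"dz": 0,"roll": 0,"jaw": -0.4},
    {"dx": 34,"dy": 8.3,"dz": 0,"roll": 0,"jaw": -0.4},
    {"dx": 34,"dy": 8.3,"dz": 0,"roll": 0,"jaw": -0.4},
    {"dx": 34,"dy": 8.3,"dz": 0,"roll": 0,"jaw": -0.4},
    {"dx": 34,"dy": 8.3,"dz": 0,"roll": 0,"jaw": -0.4},
    {"dx": 34,"dy": 8.3,"dz": 0,"roll": 0,"jaw": -0.4},
    {"dx": 34,"dy": 8.3,"dz": 0,"roll": 0,"jaw": -0.4},
    {"dx": 34,"dy": 8.3,"dz": 0,"roll": 0,"jaw": -0.4},
  ],
)

```text
time_s: 21.62
ee_pos: [0.4562, 0.144, 0.2013]
eef_rot: [-3.139, 0.0, 1.804]
force: [0.5, -1.3, 0.1]
grip_width: 0.0653
grip_force: 0.0
```

Call:
send_rows(
  rows=[
    {"dx": 34,"dy": 8.3,"dz": 0,"roll": 0,"jaw": -0.4},
    {"dx": 28,"dy": 7,"dz": 0,"roll": 0,"jaw": -0.4},
    {"dx": 14,"dy": 3,"dz": 0,"roll": 0,"jaw": -0.4},
    {"dx": 4,"dy": 1,"dz": 0,"roll": 0,"jaw": -0.4},
    {"dx": 0,"dy": 0,"dz": 0,"roll": 0,"jaw": -0.4},
    {"dx": 0,"dy": 0,"dz": 0,"roll": 0,"jaw": -0.4},
  ],
)

```text
time_s: 22.12
ee_pos: [0.4572, 0.2239, 0.2018]
eef_rot: [-3.14, 0.0, 1.803]
force: [-0.3, -0.5, -0.4]
grip_width: 0.0658
grip_force: 0.0
```

```bash
python3 -c "
from h import *
go([-76,3],72,'rest')
W=cam('wrist')[1]*1000
L=w2l(W,RC,RA);z=W[...,2]
m=(L[...,1]<0)&(L[...,1]>-60)&(z>75)&(z<120)&(L[...,0]>-130)&(L[...,0]<-60)
print(m.sum(),'tin top: min x',np.percentile(L[m,0],2)+45,'zmax',np.percentile(z[m],98),'ymin',np.percentile(L[m,1],1))
"
```

```text
t 22.12 local now [-75.9   1.9] z 201.8 move [  1.1   0.  129.8] roll -0.0 w 65.8 gf 0.0 F [-0.3 -0.5 -0.4] rpy [-1.7992e+02  2.0000e-02  1.0330e+02]
2878 tin top: min x -56.99928640743107 zmax 111.38624755066343 ymin -54.12588294077947
```

Call:
send_rows(
  rows=[
    {"dx": 1,"dy": -1,"dz": 20,"roll": 0,"jaw": -0.4},
    {"dx": 0,"dy": 0,"dz": 30,"roll": 0,"jaw": -0.4},
    {"dx": 0,"dy": 0,"dz": 25,"roll": 0,"jaw": -0.4},
    {"dx": 0,"dy": 0,"dz": 10,"roll": 0,"jaw": -0.4},
    {"dx": 0,"dy": 0,"dz": 0,"roll": 0,"jaw": -0.4},
  ],
)

```text
time_s: 22.58
ee_pos: [0.4555, 0.2242, 0.1157]
eef_rot: [-3.138, 0.001, 1.802]
force: [0.6, -0.4, -0.7]
grip_width: 0.0655
grip_force: 0.0
```

Call:
send_rows(
  rows=[
    {"dx": 0,"dy": 0,"dz": 12,"roll": 0,"jaw": -0.4},
    {"dx": 0,"dy": 0,"dz": 12,"roll": 0,"jaw": -0.4},
    {"dx": 0,"dy": 0,"dz": 12,"roll": 0,"jaw": -0.4},
    {"dx": 0,"dy": 0,"dz": 7,"roll": 0,"jaw": -0.4},
    {"dx": 0,"dy": 0,"dz": 0,"roll": 0,"jaw": -0.4},
  ],
)

```text
time_s: 23.0
ee_pos: [0.4563, 0.2251, 0.0745]
eef_rot: [-3.141, 0.0, 1.802]
force: [-0.2, 0.9, 0.6]
grip_width: 0.0656
grip_force: 0.0
```

Call:
send_rows(
  rows=[
    {"dx": 0,"dy": 0,"dz": 0,"roll": 0,"jaw": -0.3},
    {"dx": 0,"dy": 0,"dz": 0,"roll": 0,"jaw": -0.2},
    {"dx": 0,"dy": 0,"dz": 0,"roll": 0,"jaw": -0.1},
    {"dx": 0,"dy": 0,"dz": 0,"roll": 0,"jaw": 0},
    {"dx": 0,"dy": 0,"dz": 0,"roll": 0,"jaw": 0},
  ],
  force=12,
)

```text
time_s: 23.42
ee_pos: [0.4561, 0.2255, 0.0752]
eef_rot: [-3.142, -0.0, 1.803]
force: [-3.1, -0.9, 2.5]
grip_width: 0.047
grip_force: 2.0
```

Light contact on the tin. Closing while lifting up and forward, the same way as the case.

Call:
send_rows(
  rows=[
    {"dx": 0,"dy": 0.5,"dz": -2,"roll": 0,"jaw": 0.1},
    {"dx": 0,"dy": 1,"dz": -3,"roll": 0,"jaw": 0.2},
    {"dx": 0,"dy": 2,"dz": -3,"roll": 0,"jaw": 0.5},
    {"dx": 0,"dy": 2,"dz": -4,"roll": 0,"jaw": 1},
    {"dx": 0,"dy": 2,"dz": -4,"roll": 0,"jaw": 1},
    {"dx": 0,"dy": 2,"dz": -4,"roll": 0,"jaw": 1},
  ],
  force=20,
)

```text
time_s: 23.92
ee_pos: [0.466, 0.2278, 0.095]
eef_rot: [3.141, -0.0, 1.803]
force: [3.8, 0.6, -1.3]
grip_width: 0.0342
grip_force: 18.5
```

Call:
send_rows(
  rows=[
    {"dx": 0,"dy": 2,"dz": -4,"roll": 0,"jaw": 1},
    {"dx": 0,"dy": 2,"dz": -5,"roll": 0,"jaw": 1},
    {"dx": 0,"dy": 0,"dz": -5,"roll": 0,"jaw": 1},
    {"dx": 0,"dy": 0,"dz": -5,"roll": 0,"jaw": 1},
    {"dx": 0,"dy": 0,"dz": -5,"roll": 0,"jaw": 1},
    {"dx": 0,"dy": 0,"dz": 0,"roll": 0,"jaw": 1},
  ],
  force=30,
)

```text
time_s: 24.42
ee_pos: [0.4695, 0.2287, 0.1195]
eef_rot: [3.141, -0.0, 1.803]
force: [2.8, 1.3, 2.2]
grip_width: 0.0265
grip_force: 29.5
```

Call:
send_rows(
  rows=[
    {"dx": 0,"dy": 1,"dz": -5,"roll": 0,"jaw": 1},
    {"dx": 0,"dy": 1,"dz": -6,"roll": 0,"jaw": 1},
    {"dx": 0,"dy": 0,"dz": -15,"roll": 0,"jaw": 1},
    {"dx": 0,"dy": 0,"dz": -20,"roll": 0,"jaw": 1},
    {"dx": 0,"dy": 0,"dz": -25,"roll": 0,"jaw": 1},
    {"dx": 0,"dy": 0,"dz": -25,"roll": 0,"jaw": 1},
    {"dx": 0,"dy": 0,"dz": -12,"roll": -3.3,"jaw": 1},
    {"dx": 0,"dy": 0,"dz": 0,"roll": -3.3,"jaw": 1},
    {"dx": 0,"dy": 0,"dz": 0,"roll": 0,"jaw": 1},
  ],
  force=40,
)

```text
time_s: 25.17
ee_pos: [0.471, 0.229, 0.2271]
eef_rot: [-3.141, -0.0, 1.921]
force: [-0.8, 0.1, -2.5]
grip_width: 0.0258
grip_force: 39.8
```

```bash
python3 -c "
from h import *
go([8,-1],225,'sort')"
```

```text
t 25.17 local now [123.5 454.6] z 227.1 move [-455.3 -116.7    2.1] roll 0.15 w 25.8 gf 39.8 F [-0.8  0.1 -2.5] rpy [-179.99   -0.    110.05]
```

Call:
send_rows(
  rows=[
    {"dx": -16,"dy": -4,"dz": 0,"roll": 0.1,"jaw": 1},
    {"dx": -32,"dy": -8.2,"dz": 0,"roll": 0,"jaw": 1},
    {"dx": -32,"dy": -8.2,"dz": 0,"roll": 0,"jaw": 1},
    {"dx": -32,"dy": -8.2,"dz": 0,"roll": 0,"jaw": 1},
    {"dx": -32,"dy": -8.2,"dz": 0,"roll": 0,"jaw": 1},
    {"dx": -32,"dy": -8.2,"dz": 0,"roll": 0,"jaw": 1},
    {"dx": -32,"dy": -8.2,"dz": 0,"roll": 0,"jaw": 1},
    {"dx": -32,"dy": -8.2,"dz": 0,"roll": 0,"jaw": 1},
    {"dx": -32,"dy": -8.2,"dz": 0,"roll": 0,"jaw": 1},
    {"dx": -32,"dy": -8.2,"dz": 0,"roll": 0,"jaw": 1},
    {"dx": -32,"dy": -8.2,"dz": 0,"roll": 0,"jaw": 1},
    {"dx": -32,"dy": -8.2,"dz": 0,"roll": 0,"jaw": 1},
  ],
)

```text
time_s: 26.17
ee_pos: [0.5066, -0.1506, 0.2258]
eef_rot: [-3.14, -0.001, 1.914]
force: [0.1, 0.1, -2.0]
grip_width: 0.0258
grip_force: 39.8
```

Call:
send_rows(
  rows=[
    {"dx": -32,"dy": -8.2,"dz": 0,"roll": 0,"jaw": 1},
    {"dx": -30,"dy": -8,"dz": 0,"roll": 0,"jaw": 1},
    {"dx": -18,"dy": -4.5,"dz": 0,"roll": 0,"jaw": 1},
    {"dx": -7,"dy": -2,"dz": 0,"roll": 0,"jaw": 1},
    {"dx": 0,"dy": 0,"dz": 0,"roll": 0,"jaw": 1},
    {"dx": 0,"dy": 0,"dz": 0,"roll": 0,"jaw": 1},
  ],
)

```text
time_s: 26.67
ee_pos: [0.5151, -0.2379, 0.2259]
eef_rot: [-3.141, -0.001, 1.915]
force: [-0.2, -0.1, -2.5]
grip_width: 0.0253
grip_force: 39.9
```

```bash
python3 hang.py 10 26 225
```

```text
t 26.67 local now [6.1 0.6] z 225.9 move [-1.6  1.9  0.9] roll -0.16 w 25.3 gf 39.9 F [-0.2 -0.1 -2.5] rpy [-1.7995e+02 -8.0000e-02  1.0974e+02]
side 152 472 x [-5.3 -3.5 -0.7] y [-55.2  57.1]
side 172 602 x [-5.6 -3.8 -0.1] y [-55.3  57.7]
side 192 621 x [-5.6 -3.8 -0.9] y [-55.3  57.1]
side 212 632 x [-6.1 -4.  -0.2] y [-55.2  56.9]
side 232 540 x [-6.6 -3.9  3. ] y [-55.3  58. ]
zmin,max [155.6 249.7]
top 152 11 x [-1.1  8.7 20.2] y [26.  59.7]
top 172 18 x [-3.3  9.4 21.2] y [12.1 60.3]
top 192 20 x [-2.8 11.1 21. ] y [14.8 60.6]
top 212 19 x [-0.9 11.6 23.2] y [17. 60.]
top 232 32 x [-4.3  7.6 20.7] y [27.8 59.5]
zmin,max [154.6 249.9]
```

Call:
send_rows(
  rows=[
    {"dx": -1.5,"dy": 0.8,"dz": 15,"roll": 0,"jaw": 1},
    {"dx": 0,"dy": 0,"dz": 25,"roll": 0,"jaw": 1},
    {"dx": 0,"dy": 0,"dz": 25,"roll": 0,"jaw": 1},
    {"dx": 0,"dy": 0,"dz": 12,"roll": 0,"jaw": 1},
    {"dx": 0,"dy": 0,"dz": 8,"roll": 0,"jaw": 1},
    {"dx": 0,"dy": 0,"dz": 8,"roll": 0,"jaw": 1},
    {"dx": 0,"dy": 0,"dz": 0,"roll": 0,"jaw": 1},
  ],
)

```text
time_s: 27.35
ee_pos: [0.5166, -0.2394, 0.1328]
eef_rot: [-3.141, -0.001, 1.917]
force: [0.3, -0.3, -2.5]
grip_width: 0.0257
grip_force: 39.9
```

Call:
send_rows(
  rows=[
    {"dx": 0,"dy": 0,"dz": 10,"roll": 0,"jaw": 1},
    {"dx": 0,"dy": 0,"dz": 10,"roll": 0,"jaw": 1},
    {"dx": 0,"dy": 0,"dz": 10,"roll": 0,"jaw": 1},
    {"dx": 0,"dy": 0,"dz": 8,"roll": 0,"jaw": 1},
    {"dx": 0,"dy": 0,"dz": 6,"roll": 0,"jaw": 1},
    {"dx": 0,"dy": 0,"dz": 3,"roll": 0,"jaw": 1},
    {"dx": 0,"dy": 0,"dz": 0,"roll": 0,"jaw": 1},
  ],
)

```text
time_s: 27.93
ee_pos: [0.5164, -0.2397, 0.0857]
eef_rot: [-3.141, -0.001, 1.916]
force: [0.9, 0.1, -2.2]
grip_width: 0.0257
grip_force: 39.9
```

Call:
send_rows(
  rows=[
    {"dx": 0,"dy": 0,"dz": 1,"roll": 0,"jaw": 1},
    {"dx": 0,"dy": 0,"dz": 1,"roll": 0,"jaw": 1},
    {"dx": 0,"dy": 0,"dz": 0,"roll": 0,"jaw": 1},
  ],
)

```text
time_s: 28.18
ee_pos: [0.5168, -0.2399, 0.0846]
eef_rot: [3.141, 0.0, 1.916]
force: [-0.1, -0.3, -2.4]
grip_width: 0.0256
grip_force: 39.9
```

Call:
send_rows(
  rows=[
    {"dx": 0,"dy": 0,"dz": 1,"roll": 0,"jaw": 1},
    {"dx": 0,"dy": 0,"dz": 1,"roll": 0,"jaw": 1},
    {"dx": 0,"dy": 0,"dz": 1,"roll": 0,"jaw": 1},
    {"dx": 0,"dy": 0,"dz": 0,"roll": 0,"jaw": 1},
  ],
)

```text
time_s: 28.52
ee_pos: [0.5166, -0.2398, 0.0813]
eef_rot: [-3.141, -0.0, 1.916]
force: [-0.1, 0.7, -3.4]
grip_width: 0.0255
grip_force: 39.9
```

Call:
send_rows(
  rows=[
    {"dx": 0,"dy": 0,"dz": 0.7,"roll": 0,"jaw": 1},
    {"dx": 0,"dy": 0,"dz": 0.7,"roll": 0,"jaw": 1},
    {"dx": 0,"dy": 0,"dz": 0.6,"roll": 0,"jaw": 1},
    {"dx": 0,"dy": 0,"dz": 0,"roll": 0,"jaw": 1},
  ],
)

```text
time_s: 28.85
ee_pos: [0.5169, -0.2398, 0.0797]
eef_rot: [3.141, 0.0, 1.916]
force: [0.3, 1.7, 2.8]
grip_width: 0.026
grip_force: 39.9
```

Floor touched. A final nudge down, then release by about 6 mm per side and rise.

Call:
send_rows(
  rows=[
    {"dx": 0,"dy": 0,"dz": 0.5,"roll": 0,"jaw": 1},
    {"dx": 0,"dy": 0,"dz": 0.4,"roll": 0,"jaw": 1},
    {"dx": 0,"dy": 0,"dz": 0,"roll": 0,"jaw": 1},
  ],
)

```text
time_s: 29.1
ee_pos: [0.5172, -0.2399, 0.0796]
eef_rot: [3.141, 0.001, 1.916]
force: [-1.0, 3.5, 9.6]
grip_width: 0.0257
grip_force: 40.0
```

Call:
send_rows(
  rows=[
    {"dx": 0,"dy": 0,"dz": 0,"roll": 0,"jaw": 0.35},
    {"dx": 0,"dy": 0,"dz": 0,"roll": 0,"jaw": 0.22},
    {"dx": 0,"dy": 0,"dz": 0,"roll": 0,"jaw": 0.22},
    {"dx": 0,"dy": 0,"dz": 0,"roll": 0,"jaw": 0.22},
    {"dx": 0,"dy": 0,"dz": -8,"roll": 0,"jaw": 0.22},
    {"dx": 0,"dy": 0,"dz": -20,"roll": 0,"jaw": 0.22},
    {"dx": 0,"dy": 0,"dz": -30,"roll": 0,"jaw": 0.22},
    {"dx": 0,"dy": 0,"dz": -35,"roll": 0,"jaw": 0.22},
    {"dx": 0,"dy": 0,"dz": -35,"roll": 0,"jaw": 0.22},
    {"dx": 0,"dy": 0,"dz": -20,"roll": 0,"jaw": 0.22},
    {"dx": 0,"dy": 0,"dz": 0,"roll": 0,"jaw": 0.22},
    {"dx": 0,"dy": 0,"dz": 0,"roll": 0,"jaw": 0.22},
  ],
)

```text
time_s: 30.1
ee_pos: [0.5169, -0.2399, 0.2277]
eef_rot: [3.14, 0.002, 1.916]
force: [-0.3, -1.3, -1.0]
grip_width: 0.0366
grip_force: 0.0
```

```bash
python3 - <<'E'
from h import *
f,W=cam("side"); save("pics/s5.png",f); W*=1000; L=w2l(W,SC,SA)-[-4.2,-2]; z=W[...,2]
for nm,x,th,top in(("case",-54,36,88),("tin",10,26,108),("frame",64,16,128)):
    m=(abs(L[...,0]-x)<th/2+5)&(abs(L[...,1])<110)&(z>72)&(z<top+12)
    print(nm,"top",np.percentile(z[m],99).round(1),"y",np.percentile(L[m,1],[1,99]).round(1),"x lo/hi",[np.median(L[m&(z>a)&(z<a+8),0]).round(1) for a in(90,98,112) if a<top-8])
f2,W2=cam("top"); W2*=1000; W0=np.load("top0.npz")["W"]*1000
for nm,(u,v) in dict(cup=(316,270),pol=(316,202),wal=(350,168)).items():
    s=(slice(v-25,v+25),slice(u-25,u+25)); r=[]
    for w in(W0,W2): 
        k=w[s][...,2]>8; r.append(w[s][k].mean(0).round(1))
    print(nm,*r)
E
```

```text
case top 89.3 y [-77.9  76.5] x lo/hi []
tin top 109.2 y [-57.7  55. ] x lo/hi [np.float64(-2.6), np.float64(-2.0)]
frame top 128.5 y [-74.3  72.7] x lo/hi [np.float64(57.3), np.float64(57.2), np.float64(57.4)]
cup [440.8   5.6  51.7] [440.9   4.6  53.8]
pol [634.6   8.3  45. ] [633.3   8.2  45.6]
wal [738.9 -91.5  17.2] [739.7 -91.6  17.2]
```

View pics/s5.png

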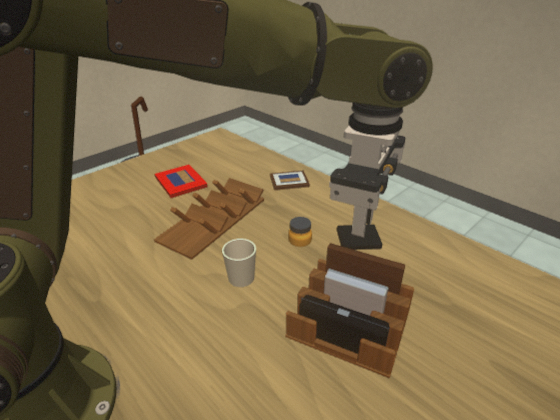

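The case (345,325), tin (355,292) and frame (363,270) all stand in their slots at the right heights. The cup, jar and wallet haven't moved and the gripper is clear, so I'm handing in.

```bash
python3 -c "
from station import *
print(hand_in())"
```

```text
the job is handed in; nothing more can be done
None
```

The job is handed in at about 30 s: the case, tin and frame stand upright on the floors of their wide, middle and narrow slots, and the cup, polish jar and wallet have not moved; I placed the frame first because it blocked the case, then the case, then the tin.

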